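# Index the carriage to the loaded feed lane and push the module home

### The job

On the loading fixture, pull up the index plunger's knob, slide the carriage over to the lane that holds the black module and let the plunger drop fully into the hole there. Then take the wooden push stick and use it, not the fingers, to push the module along its lane into the carriage's pocket until it is fully home against the back stop. Put the stick back upright in its stand, and knock neither the spray can nor the glass beaker over.

Things in the scene. Friction and masses are not known exactly. Their poses are not given: they have to be found in the camera images.
- fixture: Fixed loading fixture: aluminium base 250 x 230 x 12 mm (local x -140 to 110, y -115 to 115). x points along the two feed lanes, away from the robot (feed direction), y left along the carriage's slide, z up; origin on the bench. Beyond the lanes a grey carriage slides over a dark index bar (along y at x = 73 mm) with holes every 30 mm. A loose ferrite ring on the base is of no concern.
- lane_left (a point): Carriage end of the left lane, middle of its floor, 36 mm above the bench; axes as the fixture's. A lane is a straight open-topped channel along x, 128 mm long (running back from here towards the robot), 17 mm wide inside, open at both ends; walls 6 mm thick and 14 mm high (tops 50 mm above the bench). One lane holds the module, the other is blocked by the plug.
- lane_right (a point): The same for the right lane, 120 mm to the right of lane_left.
- carriage (a joint): Position of the carriage along the fixture's y axis, m: 0 = middle (start, locked by the plunger), +0.060 = pocket in line with the left lane, -0.060 = with the right lane; holes also at +-0.030; end stops at +-0.072. Slides with 1 to 2 N of friction while the plunger is up.
- pocket (a point): On the carriage (92 x 60 mm, top 36 mm above the bench): the point of the pocket floor under the module's centre when it is home; level with the lane floors, axes as the fixture's. The pocket is 20 mm wide between walls 14 mm high, 44 mm deep, open towards the lanes: from its mouth 24 mm before this point (2 mm from the lane ends) to its back stop 20 mm beyond it.
- plunger (a joint): Height of the index plunger above its seated position, m: 0 = fully down in a hole, 0.016 = up at its stop. A spring presses it down with 4.5 N at 0 and 7 N at the top. The carriage is free from about 0.012 up; the pin's rounded tip finds the hole if let go within 2 mm of it, else rides on the bar at about 0.011.
- knob (a point): Centre of the plunger's knob: upright black cylinder, 28 mm diameter, 26 mm high, 76 mm above the bench when down, on a 20 mm steel barrel standing on the carriage (36 to 59 mm above the bench). Moves with plunger and carriage; 49 mm beyond the pocket point along x. Pulled straight up.
- module_c (a point): Centre of the converter module: loose black block 40 x 14 x 12 mm (length, width, height) with a steel plate on top, about 30 g, lying lengthwise in one of the lanes, rear end 20 mm behind this point. Axes: x along its length towards the carriage, z up.
- plug: Fixed aluminium blanking plug, 30 x 16.5 x 20 mm, in the other lane; origin at the centre of its underside.
- stick_c (a point): Centre of the handle of the loose wooden push stick, 40 g: square handle 20 x 20 mm, 66 mm high, and under it a round rod, 8 mm diameter, 45 mm long, its tip 78 mm below this point. It starts upright in its stand, the handle's underside resting on the stand's top, this point then 88 mm above the bench. x and y axes square to the handle's faces.
- stand_hole (a point): Mouth of the stand's hole, in the middle of the top of a fixed wooden block 60 x 60 x 55 mm: 12 mm wide, 50 mm deep, 55 mm above the bench; its x and y axes are square to the block.
- can: Spray can, 66 mm diameter, 190 mm high, standing upright; origin under its centre.
- beaker: Small glass beaker, 64 mm across, 60 mm high, standing upright; origin under its centre.
Things that resemble listed ones, but are neither listed nor needed, are in the scene too. What is shaped like the part that bears stand_hole but green is not meant.

How it is judged:
By the outcome, as a careful person would: the job done as asked, in the order asked, and still so for the second after the job is handed in, with the robot touching nothing.
It also fails if it takes over 61 s, if anything falls off the work surface, if the arm or the gripper's body presses on something with over 40 N, if the wrist force passes 120 N, or if a joint passes its speed limit or range.

### The arm

A 7-joint arm with a two-finger parallel gripper is mounted at the origin on the work surface. World frame = base frame: x ahead of the robot, y to its left, z up, the work surface at z = 0. Lengths are in m, angles in rad, forces in N, time in s.
With the tool pointing down it reaches from about 0.375 to 0.925 m from the base axis. Payload 3.1 kg.
Tool frame: the origin (TCP) lies where the fingers leave the gripper's body, on its centre line; the fingertips stand 73 mm ahead of it and the grasp point (between the pads) lies 54 mm ahead of it; z points along the fingers, y is the line along which they close (so a half turn about z gives the same grasp; the last joint's range is limited). The gripper opens to 85 mm and grips with 20 to 120 N. Pads are 22 mm wide; open, the fingers measure 114 mm over their backs; the gripper's body (76 mm by 85 mm) begins 54 mm behind the grasp point. The pads swing forward as they close: fully open they stand 13 mm farther back than shut.
Start: joints at [1.131, 0.383, 0.044, 1.598, -0.018, 1.161, -0.05], TCP at [0.218, -0.612, 0.304] pointing down, gripper open.
Joint ranges: [-2.61, 2.61], [-0.41, 2.15], [-1.48, 1.57], [0, 2.5], [-1.57, 4.71], [0.05, 1.97], [-2.85, 2.85]. Speed limits (rad/s): [2.79, 2.79, 3.14, 3.14, 3.14, 3.14, 3.14].

### API

Orientations are given as [roll, pitch, yaw] about the fixed x, y, z axes, in that order (R = Rz(yaw) Ry(pitch) Rx(roll)).
In Python, from cell import arm gives the robot as it stands.
- The arm moves only by the shell command python3 -m creep 'ROWS'. ROWS is JSON, a list of rows, each a list of 3 entries, a list of its own where there are three numbers: the shift along the world's x, y, z scaled (see below), then the turn, a rotation vector about the world's x, y, z scaled (see below), then the closure, from 0 (fully open) to 1 (shut). In form: [[[tx, ty, tz], [rx, ry, rz], grip], ...]. A call has 1 to 20 rows; each row is the pose to reach, as a shift and turn from the pose commanded when the call began; what a row does not reach only later rows make up. The controller multiplies each number of a shift by 0.6 m and each number of a turn by 30 degrees. A row lasts 1/12 s, in which the tool goes at most 41.7 mm and 7.16 degrees, less where a joint would pass 70% of its speed; a pose out of reach is approached as far as the arm can. A call with a number of a shift or a turn outside -1 to 1 is refused whole. A call with a gripper value outside its range is refused whole. The fingers move at their own pace and stop on an object; the grip force is fixed at half the most. Time passes only in rows, so rows that repeat a pose let the fingers close. It gives the time, the measured TCP pose, the force, the opening and the grip force at its end, in the units of the state.
- arm.read_state(): the state, without advancing time (a new reading comes with each control period).
- arm.grab_frame(name): name is "side" or "top"; returns the picture (400x640x3 uint8, red, green, blue); there is no depth.
- arm.camera_info(name): a dict with "fov_y" (degrees; the focal length in pixels is half the picture's height over the tangent of half this angle, whatever the lens; pixels are square), "cx", "cy" (the principal point, pixels), "pose" (4x4, takes a point from camera to world coordinates). Camera axes: x right, y down, z forward; pixel columns grow to the right and rows downward; lengths in m; the calibration is good to about 2 mm. A picture is of the moment at which its call begins. camera_info takes no time and is no camera call.
- arm.job_done(): hands the job in; it is judged then, once.
The state is a dict: "time_s": time; "joint_positions": joint angles; "qvel": joint speeds; "tau": joint torques, N m; "ee_pos": TCP position; "tcp_rot": TCP orientation; "force": force on the tool from outside, world axes, zero at the start; "wrist_torque": the same for the moment, N m; "width": finger opening in m; "grasp_force": force on a finger pad.
Only numpy, scipy, OpenCV 4.12 (cv2) and the standard library are available. Lean on these libraries where they do the work, as an engineer would, in place of code of your own. Each camera call takes 0.05 s, during which the arm holds its last target. There are 200 camera calls.

## Working session

There is one attempt and no reset: what is moved stays moved. The work goes in short steps, Python scripts to look and compute and a shell command to move; the robot and the scene stay as the last step left them, time stands still between calls to the robot, and variables do not carry over. Pictures are saved under pics/ and viewed, at most 12 in all, crops included, and the job is handed in when it is done.

```bash
mkdir -p pics; ls; python3 - <<'E'
from cell import arm
import cv2,numpy as np
np.set_printoptions(precision=4,suppress=True)
s=arm.read_state();print(s)
for n in("side","top"):
    cv2.imwrite(f"pics/{n}0.png",arm.grab_frame(n)[:,:,::-1]);print(n,arm.camera_info(n))
E
```

```text
pics
{'time_s': 0.0, 'joint_positions': array([ 1.1312,  0.3838,  0.0438,  1.5996, -0.0179,  1.1612, -0.0499]), 'qvel': array([ 0.0018, -0.0018,  0.0011, -0.0002, -0.0009, -0.0012,  0.001 ]), 'tau': array([ -0.0002, -43.3458,   1.0246, -24.9511,   0.0106,   0.0112,
        -0.    ]), 'ee_pos': array([ 0.2176, -0.6117,  0.3025]), 'tcp_rot': array([-3.1389,  0.0001,  0.3419]), 'force': array([-0.7825,  0.1066,  1.3603]), 'wrist_torque': array([-0.0083, -0.0091,  0.0154]), 'grasp_force': 0.0, 'width': 0.08564344722841424}
side {'fov_y': 52.809072234688855, 'cx': 314.00587287343274, 'cy': 195.06538684236548, 'pose': array([[-0.9289, -0.2375,  0.2842,  0.2716],
       [-0.3703,  0.5769, -0.7281,  0.676 ],
       [ 0.009 , -0.7815, -0.6238,  0.6335],
       [ 0.    ,  0.    ,  0.    ,  1.    ]])}
top {'fov_y': 56.848811252703975, 'cx': 322.0356155410428, 'cy': 196.96677615726915, 'pose': array([[ 0.0088, -0.9978,  0.0656,  0.4746],
       [-1.    , -0.0088, -0.0008,  0.018 ],
       [ 0.0014, -0.0656, -0.9978,  0.8359],
       [ 0.    ,  0.    ,  0.    ,  1.    ]])}
```

View pics/top0.png

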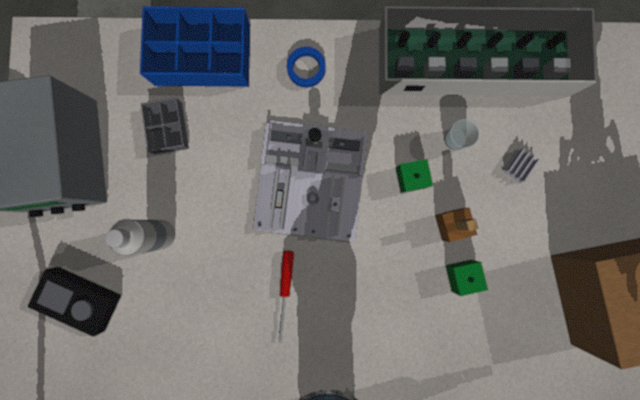

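View pics/side0.png

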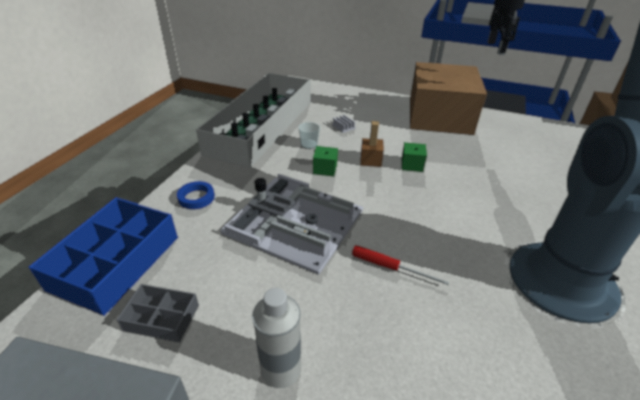

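The top view shows the fixture at about (310,180), with the knob at (315,135). The module looks to be in the left lane near (279,198), and the plug in the right lane near (335,204). The stick is in the brown stand at (458,225). The two green blocks, (414,175) and (468,278), are decoys. The can is at (130,237) and the beaker at (461,135). I'll enlarge both views next.

```bash
python3 - <<'E'
import cv2,numpy as np
t=cv2.imread("pics/top0.png");s=cv2.imread("pics/side0.png")
f=lambda im,x0,y0,x1,y1,k:cv2.resize(im[y0:y1,x0:x1],None,fx=k,fy=k,interpolation=cv2.INTER_CUBIC)
c=np.zeros((560,800,3),np.uint8)
a=f(t,245,110,375,245,4);c[:a.shape[0],:a.shape[1]]=a
a=f(t,430,195,495,245,4);c[:a.shape[0],530:530+a.shape[1]]=a
a=f(t,435,110,495,160,4);c[220:220+a.shape[0],530:530+a.shape[1]]=a
cv2.imwrite("pics/topc.png",c)
cv2.imwrite("pics/sidec.png",f(s,215,115,415,265,4))
E
```

```text
(no output)
```

View pics/topc.png

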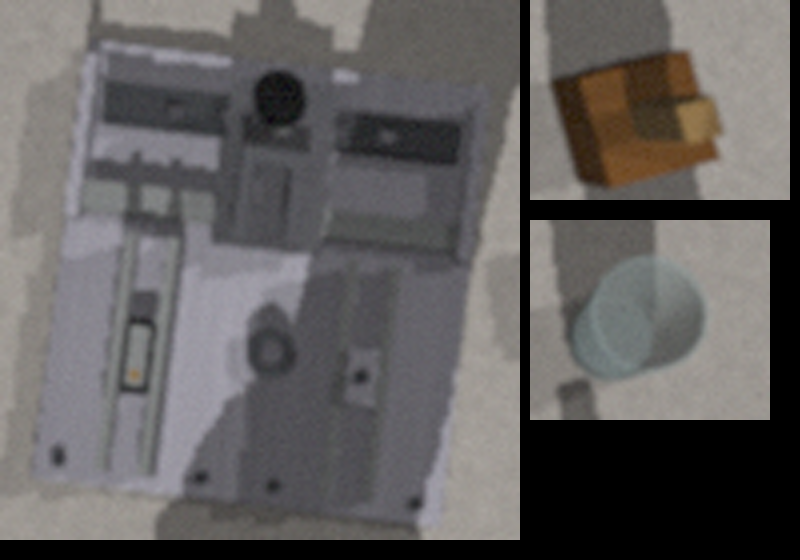

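View pics/sidec.png

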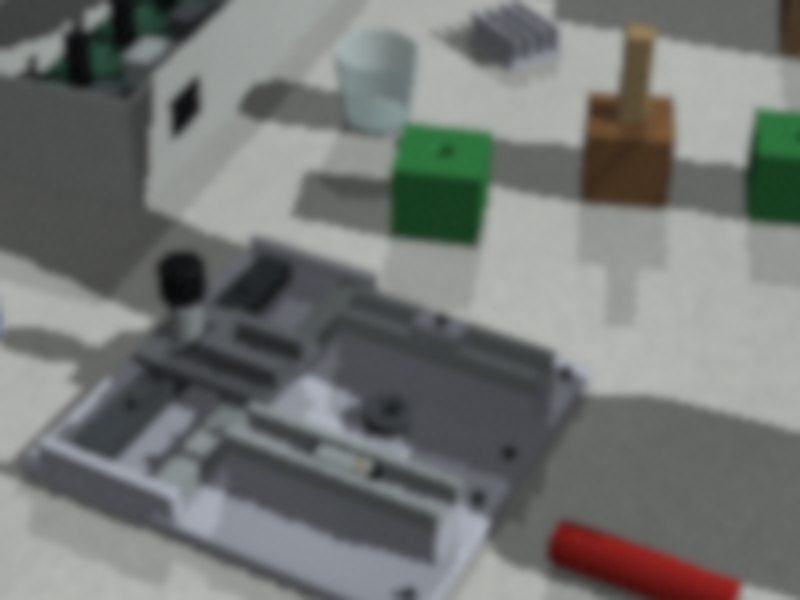

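The module, a steel plate with a black border, is in the left lane at top-crop (137,356). The plug is at (361,375) in the right lane. The stick stands in the brown block, so the carriage has to go to +0.060. Next I'll fit the poses.

```bash
cat > h.py <<'E'
from cell import arm
import cv2,numpy as np
from scipy.optimize import least_squares
np.set_printoptions(precision=4,suppress=True)
C={n:arm.camera_info(n) for n in("side","top")}
def proj(n,P):
    c=C[n];T=np.array(c["pose"]);p=(np.atleast_2d(P)-T[:3,3])@T[:3,:3]
    f=200/np.tan(np.radians(c["fov_y"]/2));return np.c_[c["cx"]+f*p[:,0]/p[:,2],c["cy"]+f*p[:,1]/p[:,2]]
def ray(n,u):
    c=C[n];T=np.array(c["pose"]);f=200/np.tan(np.radians(c["fov_y"]/2))
    return T[:3,3],T[:3,:3]@np.array([(u[0]-c["cx"])/f,(u[1]-c["cy"])/f,1])
def atz(n,u,z):
    o,d=ray(n,u);return o+d*(z-o[2])/d[2]
def tri(us,ut):
    r=least_squares(lambda P:np.r_[proj("side",P)[0]-us,proj("top",P)[0]-ut],[.5,0,.05]);return r.x,np.abs(r.fun).max()
tc=lambda u,v:(245+u/4-.4,110+v/4-.4)
tc2=lambda u,v:(430+(u-530)/4-.4,195+v/4-.4)
sc=lambda u,v:(215+u/4-.4,115+v/4-.4)
E
python3 - <<'E'
from h import *
F=[("top",tc(440,527),(-140,-115,12)),("top",tc(33,480),(-140,115,12)),("top",tc(488,85),(110,-115,12)),
("top",tc(280,97),(73,0,87)),("top",tc(130,473),(-130,60,50)),("top",tc(153,236),(-2,60,50)),
("side",sc(590,380),(-140,-115,12)),("side",sc(20,462),(110,115,10)),("side",sc(182,270),(73,0,82)),
("side",sc(238,414),(-2,60,50)),("side",sc(460,503),(-130,60,50))]
def w(p,l):
    l=np.array(l)/1000;c,s=np.cos(p[2]),np.sin(p[2]);return np.array([p[0]+c*l[0]-s*l[1],p[1]+s*l[0]+c*l[1],l[2]])
fun=lambda p:np.concatenate([proj(n,w(p,l))[0]-u for n,u,l in F])
r=least_squares(fun,[.5,0.05,-.1],loss="soft_l1");print("fixture",r.x);print(fun(r.x).reshape(-1,2))
for l in [(73,0,76),(-2,60,36),(24,60,36),(-130,60,36)]:print(l,w(r.x,l))
m=atz("top",tc(137,356),.048);c,s=np.cos(r.x[2]),np.sin(r.x[2]);d=m[:2]-r.x[:2];print("module",m,[c*d[0]+s*d[1],-s*d[0]+c*d[1]])
ms=atz("side",sc(347,460),.048);print("mod side",ms)
print("tri knob",tri(sc(182,262),tc(280,97)))
print("stick top",tri(sc(641,33),tc2(700,119)))
print("stand",atz("top",tc2(649,118),.055),[atz("top",tc2(*q),.055)for q in((583,76),(688,52),(718,157),(608,187))])
print("beaker",atz("side",(215+375/4,115+120/4),0.0),atz("top",(435+(650-530)/4,110+(313-220)/4),.06))
print("can",atz("top",(118,240),.19),atz("side",(278,375),0))
E
```

```text
fixture [ 0.582   0.0425 -0.1048]
[[ 0.6737  0.0475]
 [-0.5187 -0.0007]
 [ 0.5552  0.083 ]
 [-0.5055 -0.4528]
 [-1.7718  0.3995]
 [-0.2543  0.0743]
 [ 1.121  -4.1676]
 [ 0.1104  0.1931]
 [-0.0975 -0.1228]
 [ 0.5368  0.2287]
 [-1.8509 -2.1922]]
(73, 0, 76) [0.6546 0.0349 0.076 ]
(-2, 60, 36) [0.5862 0.1024 0.036 ]
(24, 60, 36) [0.6121 0.0997 0.036 ]
(-130, 60, 36) [0.459  0.1158 0.036 ]
module [0.5221 0.1096 0.048 ] [np.float64(-0.06656401613529855), np.float64(0.06044512531712016)]
mod side [0.5198 0.111  0.048 ]
tri knob (array([0.654 , 0.0339, 0.0868]), np.float64(0.1653913600417809))
stick top (array([ 0.4712, -0.2744,  0.1169]), np.float64(0.03068494832621127))
stand [ 0.4712 -0.2727  0.055 ] [array([ 0.493 , -0.2381,  0.055 ]), array([ 0.5062, -0.2939,  0.055 ]), array([ 0.451 , -0.3087,  0.055 ]), array([ 0.4348, -0.2506,  0.055 ])]
beaker [ 0.6634 -0.2798  0.    ] [ 0.6643 -0.2859  0.06  ]
can [0.439  0.3713 0.19  ] [0.4414 0.3916 0.    ]
```

The fits agree to within 2 mm: fixture yaw is −6°, the triangulated knob is (0.654,0.034) and the stick is at (0.471,−0.274), with top heights matching the text. Now I'll move to just short of the knob, staying high.

```bash
python3 -m creep '[[[0.667,0.967,0],[0,0,-0.85],0],[[0.667,0.967,0],[0,0,-0.85],0],[[0.667,0.967,0],[0,0,-0.85],0],[[0.667,0.967,0],[0,0,-0.85],0],[[0.667,0.967,0],[0,0,-0.85],0],[[0.667,0.967,0],[0,0,-0.85],0],[[0.667,0.967,0],[0,0,-0.85],0],[[0.667,0.967,0],[0,0,-0.85],0],[[0.667,0.967,0],[0,0,-0.85],0],[[0.667,0.967,0],[0,0,-0.85],0],[[0.667,0.967,0],[0,0,-0.85],0],[[0.667,0.967,0],[0,0,-0.85],0],[[0.667,0.967,0],[0,0,-0.85],0],[[0.667,0.967,0],[0,0,-0.85],0],[[0.667,0.967,0],[0,0,-0.85],0],[[0.667,0.967,0],[0,0,-0.85],0],[[0.667,0.967,0],[0,0,-0.85],0],[[0.667,0.967,0],[0,0,-0.85],0],[[0.667,0.967,0],[0,0,-0.85],0],[[0.667,0.967,0],[0,0,-0.85],0]]'
```

```text
time_s: 1.77
ee_pos: [0.6177, -0.0323, 0.303]
tcp_rot: [3.141, 0.002, -0.102]
force: [0.1, -0.9, -0.7]
width: 0.0858
grasp_force: 0.0
```

```bash
python3 -m creep '[[[0.061,0.112,-0.15],[0,0,0],0],[[0.061,0.112,-0.15],[0,0,0],0],[[0.061,0.112,-0.15],[0,0,0],0],[[0.061,0.112,-0.2],[0,0,0],0],[[0.061,0.112,-0.25],[0,0,0],0],[[0.061,0.112,-0.285],[0,0,0],0],[[0.061,0.112,-0.285],[0,0,0],0],[[0.061,0.112,-0.285],[0,0,0],0]]'
python3 - <<'E'
from h import *
t=arm.grab_frame("top")[100:175,270:370,::-1];s=arm.grab_frame("side")[130:205,220:320,::-1]
cv2.imwrite("pics/k1.png",np.hstack([cv2.resize(i,None,fx=4,fy=4,interpolation=cv2.INTER_CUBIC)for i in(t,s)]))
E
```

```text
time_s: 2.43
ee_pos: [0.6531, 0.0322, 0.1313]
tcp_rot: [3.139, 0.004, -0.106]
force: [0.6, 0.0, 1.0]
width: 0.0854
grasp_force: 0.0
```

View pics/k1.png

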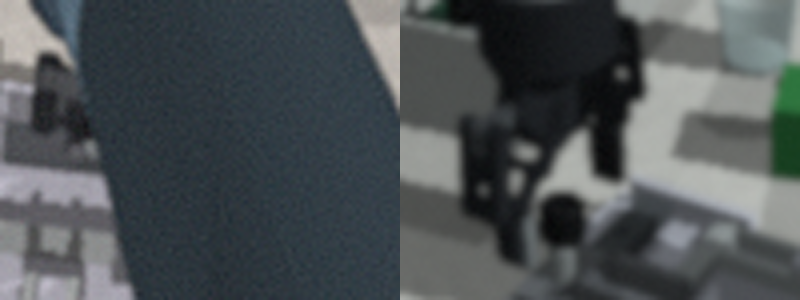

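The side crop (k1) shows the knob at (562,220), midway between the fingertips at (515,262) and (607,180). Closing.

```bash
python3 -m creep '[[[0,0,0],[0,0,0],1],[[0,0,0],[0,0,0],1],[[0,0,0],[0,0,0],1],[[0,0,0],[0,0,0],1],[[0,0,0],[0,0,0],1],[[0,0,0],[0,0,0],1],[[0,0,0],[0,0,0],1],[[0,0,0],[0,0,0],1],[[0,0,0],[0,0,0],1],[[0,0,0],[0,0,0],1]]'; python3 -m creep '[[[0,0,0.008],[0,0,0],1],[[0,0,0.016],[0,0,0],1],[[0,0,0.024],[0,0,0],1],[[0,0,0.024],[0,0,0],1],[[0,0,0.024],[0,0,0],1]]'
```

```text
time_s: 3.37
ee_pos: [0.6551, 0.0351, 0.1338]
tcp_rot: [-3.141, -0.001, -0.103]
force: [-0.6, -0.5, 4.9]
width: 0.0261
grasp_force: 58.8
time_s: 3.78
ee_pos: [0.6548, 0.0351, 0.1468]
tcp_rot: [-3.141, -0.001, -0.103]
force: [4.0, 1.0, -7.2]
width: 0.0256
grasp_force: 59.3
```

```bash
python3 -m creep '[[[0,0,0.0025],[0,0,0],1],[[0,0,0.0025],[0,0,0],1],[[0.001,0.01,0.0025],[0,0,0],1],[[0.0026,0.025,0.0025],[0,0,0],1],[[0.0042,0.04,0.0025],[0,0,0],1],[[0.0058,0.055,0.0025],[0,0,0],1],[[0.0073,0.07,0.0025],[0,0,0],1],[[0.009,0.085,0.0025],[0,0,0],1],[[0.0105,0.0995,0.0025],[0,0,0],1],[[0.0105,0.0995,0.0025],[0,0,0],1],[[0.0105,0.0995,0.0025],[0,0,0],1],[[0.0105,0.0995,0.0025],[0,0,0],1]]'
```

```text
time_s: 4.78
ee_pos: [0.6617, 0.0971, 0.1491]
tcp_rot: [-3.139, -0.002, -0.102]
force: [5.3, 1.3, -8.1]
width: 0.026
grasp_force: 59.5
```

```bash
python3 -m creep '[[[0,-0.004,0],[0,0,0],1],[[0,-0.004,0],[0,0,0],1],[[0,-0.004,0],[0,0,0],1],[[0,-0.004,0],[0,0,0],1],[[0,-0.004,0],[0,0,0],1]]'
```

```text
time_s: 5.2
ee_pos: [0.6613, 0.0939, 0.1489]
tcp_rot: [-3.14, -0.001, -0.102]
force: [4.8, -0.5, -7.1]
width: 0.0259
grasp_force: 59.5
```

```bash
python3 -m creep '[[[0,0.0012,0],[0,0,0],1],[[0,0.0012,0],[0,0,0],1],[[0,0.0012,-0.008],[0,0,0],1],[[0,0.0012,-0.016],[0,0,0],1],[[0,0.0012,-0.024],[0,0,0],1],[[0,0.0012,-0.026],[0,0,0],1],[[0,0.0012,-0.026],[0,0,0],1],[[0,0.0012,-0.026],[0,0,0],1]]'
```

```text
time_s: 5.87
ee_pos: [0.6615, 0.094, 0.134]
tcp_rot: [-3.14, -0.001, -0.103]
force: [4.0, 1.0, -1.3]
width: 0.0258
grasp_force: 60.1
```

The knob is back at its seated height (0.134 against 0.1338) with no upward reaction, so the pin has entered the hole. I'll release, rise and look.

```bash
python3 -m creep '[[[0,0,0],[0,0,0],0],[[0,0,0],[0,0,0],0],[[0,0,0],[0,0,0],0],[[0,0,0],[0,0,0],0],[[0,0,0],[0,0,0],0],[[0,0,0],[0,0,0],0],[[0,0,0.05],[0,0,0],0],[[0,0,0.12],[0,0,0],0],[[-0.06,-0.05,0.19],[0,0,0.1],0],[[-0.12,-0.1,0.25],[0,0,0.25],0],[[-0.2,-0.2,0.25],[0,0,0.4],0],[[-0.25,-0.3,0.25],[0,0,0.5],0],[[-0.3,-0.4,0.25],[0,0,0.7],0],[[-0.3,-0.5,0.25],[0,0,0.7],0],[[-0.3,-0.6,0.25],[0,0,0.7],0],[[-0.3,-0.6,0.25],[0,0,0.7],0]]'
python3 - <<'E'
from h import *
t=arm.grab_frame("top")[:,:,::-1];s=arm.grab_frame("side")[:,:,::-1]
cv2.imwrite("pics/t2.png",t);cv2.imwrite("pics/s2.png",s)
a=cv2.resize(t[105:205,245:375],None,fx=3,fy=3,interpolation=cv2.INTER_CUBIC)
b=cv2.resize(s[155:255,215:345],None,fx=3,fy=3,interpolation=cv2.INTER_CUBIC)
c=cv2.resize(t[195:245,430:495],None,fx=6,fy=6,interpolation=cv2.INTER_CUBIC);d=cv2.resize(s[115:165,345:410],None,fx=6,fy=6,interpolation=cv2.INTER_CUBIC)
cv2.imwrite("pics/m2.png",np.vstack([np.hstack([a,b]),np.hstack([c,d])]))
E
```

```text
time_s: 7.2
ee_pos: [0.5044, -0.169, 0.2806]
tcp_rot: [3.141, -0.0, 0.264]
force: [1.5, -0.0, -0.5]
width: 0.0856
grasp_force: 0.0
```

View pics/m2.png

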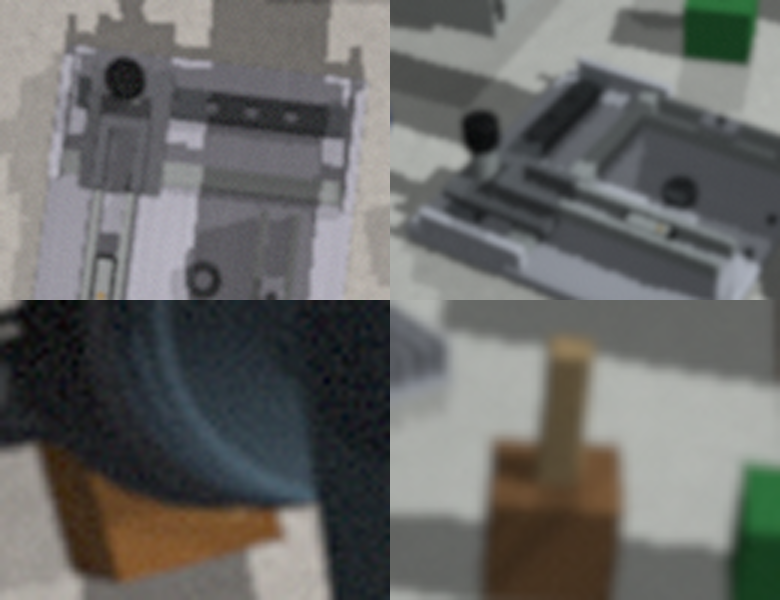

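The carriage is on the left with the pocket in line with the module's lane, and the knob shows at crop top (124,78) and side (480,132). The stick is still upright. I'll check the knob height and module position, then approach the stick.

```bash
python3 -m creep '[[[-0.055,-0.174,0],[0,0,-0.04],0],[[-0.055,-0.174,0],[0,0,-0.04],0],[[-0.055,-0.174,0],[0,0,-0.04],0],[[-0.055,-0.174,-0.06],[0,0,-0.04],0],[[-0.055,-0.174,-0.12],[0,0,-0.04],0],[[-0.055,-0.174,-0.16],[0,0,-0.04],0],[[-0.055,-0.174,-0.2],[0,0,-0.04],0],[[-0.055,-0.174,-0.228],[0,0,-0.04],0],[[-0.055,-0.174,-0.228],[0,0,-0.04],0],[[-0.055,-0.174,-0.228],[0,0,-0.04],0]]'
python3 - <<'E'
from h import *
print(tri((244.7,194.5),(286,130.7)), proj("side",[.661,.0945,.088]),proj("top",[.661,.0945,.088]))
s=arm.grab_frame("side")[:,:,::-1]
cv2.imwrite("pics/s3.png",cv2.resize(s[85:165,330:430],None,fx=5,fy=5,interpolation=cv2.INTER_CUBIC))
E
```

```text
time_s: 8.13
ee_pos: [0.4722, -0.2713, 0.1424]
tcp_rot: [-3.14, 0.002, 0.243]
force: [-0.0, -0.5, -0.1]
width: 0.085
grasp_force: 0.0
(array([0.6604, 0.0929, 0.0863]), np.float64(0.28727050875943405)) [[244.2991 194.2819]] [[285.0674 129.9256]]
```

View pics/s3.png

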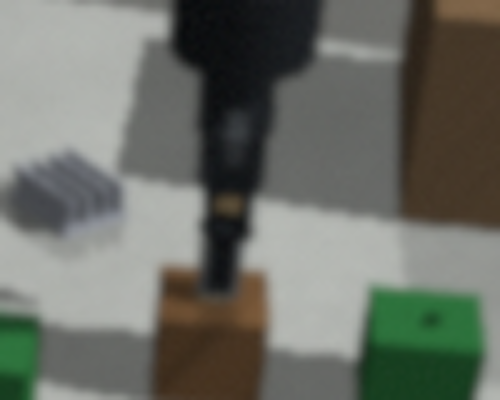

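The knob height is unchanged at 0.086 (0.087 before), so the plunger is seated. In s3 the near finger (220,250) hides the handle in line with the stick, and the straddle looks right. Closing.

```bash
python3 -m creep '[[[0,0,0],[0,0,0],1],[[0,0,0],[0,0,0],1],[[0,0,0],[0,0,0],1],[[0,0,0],[0,0,0],1],[[0,0,0],[0,0,0],1],[[0,0,0],[0,0,0],1],[[0,0,0],[0,0,0],1],[[0,0,0],[0,0,0],1],[[0,0,0],[0,0,0],1],[[0,0,0],[0,0,0],1],[[0,0,0],[0,0,0],1]]'
```

```text
time_s: 9.1
ee_pos: [0.4733, -0.2722, 0.1439]
tcp_rot: [3.141, -0.001, 0.242]
force: [0.0, 0.4, 5.3]
width: 0.0194
grasp_force: 58.8
```

```bash
python3 -m creep '[[[0,0,0.02],[0,0,0],1],[[0,0,0.05],[0,0,0],1],[[0,0,0.08],[0,0,0],1],[[0,0,0.11],[0,0,0],1],[[0,0,0.12],[0,0,0],1],[[0,0.04,0.12],[0,0,0],1],[[0.003,0.1,0.12],[0,0,0],1],[[0.007,0.16,0.12],[0,0,0],1],[[0.01,0.22,0.12],[0,0,0],1],[[0.01,0.28,0.12],[0,0,0],1],[[0.013,0.34,0.12],[0,0,0],1],[[0.015,0.4,0.12],[0,0,0],1],[[0.017,0.46,0.12],[0,0,0],1],[[0.019,0.52,0.12],[0,0,0],1],[[0.02,0.57,0.12],[0,0,0],1],[[0.021,0.61,0.12],[0,0,0],1],[[0.021,0.6445,0.12],[0,0,0],1],[[0.021,0.6445,0.12],[0,0,0],1],[[0.021,0.6445,0.12],[0,0,0],1]]'
python3 - <<'E'
from h import *
t=arm.grab_frame("top")[:,:,::-1];s=arm.grab_frame("side")[:,:,::-1]
cv2.imwrite("pics/s4.png",cv2.resize(s[125:265,230:390],None,fx=5,fy=4.25,interpolation=cv2.INTER_CUBIC)[:595])
E
```

```text
time_s: 10.68
ee_pos: [0.4846, 0.116, 0.2147]
tcp_rot: [-3.141, 0.001, 0.246]
force: [-0.5, -0.4, -0.8]
width: 0.019
grasp_force: 59.1
```

View pics/s4.png

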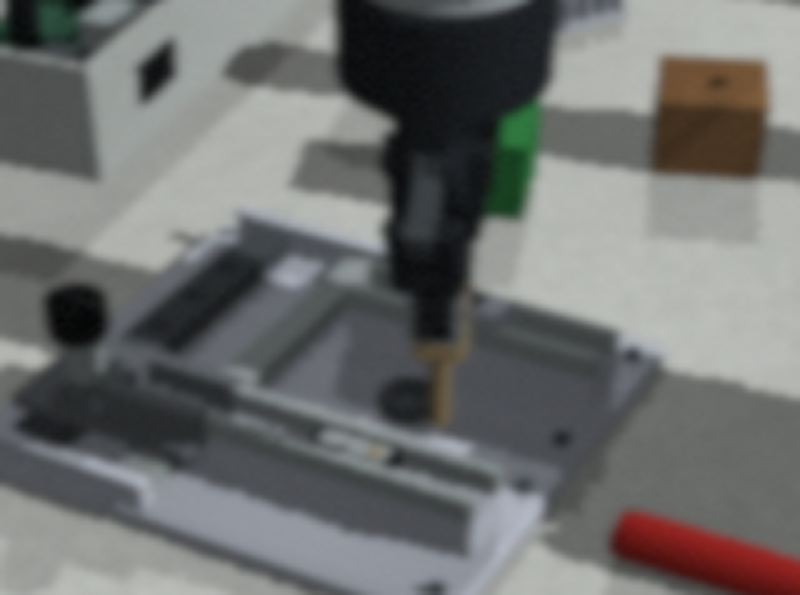

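The held stick is upright, with its tip at s4 (442,420), just short of the lane. The stand hole is now visible at (718,82). Now I'll measure both.

```bash
python3 - <<'E'
from h import *
g=lambda u,v:(230+u/5-.4,125+v/4.25-.4)
p=atz("side",g(442,421),.081);print("tip",p)
d=p[:2]-[.582,.0425];c,s=np.cos(-.1048),np.sin(-.1048);print("local",c*d[0]+s*d[1],-s*d[0]+c*d[1])
print("hole",atz("side",g(718,82),.055))
# check side-view calibration on lane: predicted px of lane local(-105,60) at 50mm
for x in(-130,-87,-47):
  w=[.582+c*x/1e3-s*.06,.0425+s*x/1e3+c*.06,.048];q=proj("side",w)[0];print(x,(q[0]-230)*5,(q[1]-125)*4.25)
E
```

```text
tip [0.4815 0.1142 0.081 ]
local -0.10741577144182723 0.06074780027187174
hole [ 0.4682 -0.2701  0.055 ]
-130 488.52597372946775 483.8404871167652
-87 396.2181616832629 454.49540747931616
-47 313.3371565515665 428.1471532838421
```

```bash
python3 -m creep '[[[0,-0.001,-0.02],[0,0,0],1],[[0,-0.001,-0.04],[0,0,0],1],[[0,-0.001,-0.055],[0,0,0],1],[[0,-0.001,-0.067],[0,0,0],1],[[0,-0.001,-0.067],[0,0,0],1],[[0,-0.001,-0.067],[0,0,0],1]]'
```

```text
time_s: 11.28
ee_pos: [0.4848, 0.1138, 0.174]
tcp_rot: [-3.141, 0.002, 0.242]
force: [-0.3, 0.3, -1.4]
width: 0.0197
grasp_force: 59.1
```

```bash
python3 -m creep '[[[0.01,0.0005,0],[0,0,0],1],[[0.02,0,0],[0,0,0],1],[[0.03,-0.001,0],[0,0,0],1],[[0.04,-0.002,0],[0,0,0],1],[[0.05,-0.003,0],[0,0,0],1],[[0.06,-0.004,0],[0,0,0],1],[[0.07,-0.005,0],[0,0,0],1],[[0.08,-0.006,0],[0,0,0],1],[[0.09,-0.0075,0],[0,0,0],1],[[0.1,-0.0085,0],[0,0,0],1],[[0.11,-0.0095,0],[0,0,0],1],[[0.12,-0.0105,0],[0,0,0],1],[[0.13,-0.0115,0],[0,0,0],1],[[0.14,-0.0125,0],[0,0,0],1],[[0.15,-0.0135,0],[0,0,0],1],[[0.1575,-0.0145,0],[0,0,0],1],[[0.1575,-0.0145,0],[0,0,0],1],[[0.1575,-0.0145,0],[0,0,0],1]]'
```

```text
time_s: 12.78
ee_pos: [0.5801, 0.1054, 0.1749]
tcp_rot: [-3.142, -0.0, 0.242]
force: [0.1, -0.4, -0.5]
width: 0.0189
grasp_force: 59.1
```

```bash
python3 -m creep '[[[0.004,-0.0004,0],[0,0,0],1],[[0.008,-0.0008,0],[0,0,0],1],[[0.012,-0.0012,0],[0,0,0],1],[[0.015,-0.0015,0],[0,0,0],1],[[0.015,-0.0015,0],[0,0,0],1]]'; python3 -m creep '[[[0.002,-0.0002,0],[0,0,0],1],[[0.004,-0.0004,0],[0,0,0],1],[[0.004,-0.0004,0],[0,0,0],1],[[0.004,-0.0004,0],[0,0,0],1]]'
```

```text
time_s: 13.2
ee_pos: [0.5894, 0.1045, 0.1751]
tcp_rot: [3.142, -0.001, 0.242]
force: [-1.0, 1.0, -0.5]
width: 0.0188
grasp_force: 59.1
time_s: 13.53
ee_pos: [0.591, 0.1044, 0.1749]
tcp_rot: [-3.141, 0.001, 0.242]
force: [-0.9, -0.4, -0.2]
width: 0.0193
grasp_force: 59.2
```

```bash
python3 -m creep '[[[0.0015,-0.0002,0],[0,0,0],1],[[0.0035,-0.0004,0],[0,0,0],1],[[0.0035,-0.0004,0],[0,0,0],1],[[0.0035,-0.0004,0],[0,0,0],1]]'
```

```text
time_s: 13.87
ee_pos: [0.592, 0.1045, 0.1746]
tcp_rot: [-3.141, 0.004, 0.243]
force: [-5.1, 0.9, 3.4]
width: 0.0196
grasp_force: 59.5
```

```bash
python3 -m creep '[[[0.002,-0.0002,0],[0,0,0],1],[[0.003,-0.0003,0],[0,0,0],1],[[0.003,-0.0003,0],[0,0,0],1],[[0.003,-0.0003,0],[0,0,0],1]]'
```

```text
time_s: 14.2
ee_pos: [0.5926, 0.1046, 0.1746]
tcp_rot: [-3.141, 0.006, 0.243]
force: [-7.4, 1.2, 6.1]
width: 0.0194
grasp_force: 59.8
```

The force rises firmly against the back stop where expected. I'll back off, lift and look.

```bash
python3 -m creep '[[[-0.012,0.001,0],[0,0,0],1],[[-0.025,0.0025,0],[0,0,0],1],[[-0.025,0.0025,0.02],[0,0,0],1],[[-0.025,0.0025,0.05],[0,0,0],1],[[-0.04,-0.02,0.09],[0,0,0],1],[[-0.07,-0.06,0.1],[0,0,0],1],[[-0.1,-0.12,0.1],[0,0,0],1],[[-0.13,-0.18,0.1],[0,0,0],1],[[-0.16,-0.24,0.1],[0,0,0],1],[[-0.18,-0.3,0.1],[0,0,0],1],[[-0.18,-0.36,0.1],[0,0,0],1],[[-0.18,-0.42,0.1],[0,0,0],1],[[-0.18,-0.46,0.1],[0,0,0],1],[[-0.18,-0.5,0.1],[0,0,0],1],[[-0.18,-0.5,0.1],[0,0,0],1]]'
python3 - <<'E'
from h import *
t=arm.grab_frame("top")[:,:,::-1];s=arm.grab_frame("side")[:,:,::-1]
a=cv2.resize(t[105:205,245:345],None,fx=4,fy=4,interpolation=cv2.INTER_CUBIC)
b=cv2.resize(s[85:185,310:410],None,fx=4,fy=4,interpolation=cv2.INTER_CUBIC)
cv2.imwrite("pics/m5.png",np.hstack([a,b]))
E
```

```text
time_s: 15.45
ee_pos: [0.4871, -0.2039, 0.2367]
tcp_rot: [3.135, -0.003, 0.233]
force: [-0.2, -0.5, -0.2]
width: 0.0193
grasp_force: 59.1
```

View pics/m5.png

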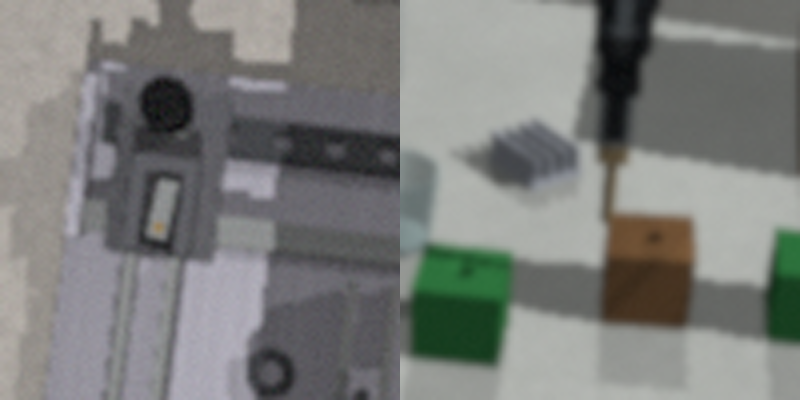

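The top crop shows the module in the pocket, with its plate at (162,210) and the lane empty. The side crop has the rod tip at (609,218) and the stand hole at (655,237). Now to compute the offset and lean.

```bash
python3 - <<'E'
from h import *
g=lambda u,v:(310+(u-400)/4-.4,85+v/4-.4)
tip=atz("side",g(609,219),.1028);hole=atz("side",g(655,237),.055)
print(tip,hole,"shift/0.6",(hole-tip)/.6)
P=[proj("side",tip+[0,0,h])[0] for h in(0,.045,.1)];print([((p[0]+.4-310)*4+400,(p[1]+.4-85)*4) for p in P])
m=atz("top",(245+161/4-.4,105+210/4-.4),.048);d=m[:2]-[.582,.0425];c,s=np.cos(-.1048),np.sin(-.1048);print("module local",c*d[0]+s*d[1],-s*d[0]+c*d[1])
print(arm.read_state()["ee_pos"])
E
```

```text
[ 0.4847 -0.2023  0.1028] [ 0.4679 -0.2705  0.055 ] shift/0.6 [-0.028  -0.1136 -0.0797]
[(np.float64(609.0), np.float64(219.0)), (np.float64(615.0059435375435), np.float64(156.26792387502047)), (np.float64(622.8192558338142), np.float64(74.65788230637179))]
module local 0.02367716618624849 0.058448054790442586
[ 0.4877 -0.1977  0.2362]
```

```bash
python3 -m creep '[[[-0.01,-0.05,0],[0,0,0.01],1],[[-0.024,-0.1,0],[0,0,0.02],1],[[-0.024,-0.122,0],[0,0,0.02],1],[[-0.024,-0.122,-0.03],[0,0,0.02],1],[[-0.024,-0.122,-0.062],[0,0,0.02],1],[[-0.024,-0.122,-0.062],[0,0,0.02],1],[[-0.024,-0.122,-0.062],[0,0,0.02],1],[[-0.024,-0.122,-0.062],[0,0,0.02],1],[[-0.024,-0.122,-0.062],[0,0,0.02],1]]'
python3 - <<'E'
from h import *
s=arm.grab_frame("side")[:,:,::-1]
print(arm.read_state()["ee_pos"],arm.read_state()["tcp_rot"])
cv2.imwrite("pics/s6.png",cv2.resize(s[115:175,345:405],None,fx=10,fy=10,interpolation=cv2.INTER_CUBIC))
E
```

```text
time_s: 16.3
ee_pos: [0.4741, -0.2687, 0.1992]
tcp_rot: [3.14, -0.002, 0.254]
force: [0.1, 1.1, -1.1]
width: 0.0196
grasp_force: 59.1
[ 0.474  -0.269   0.1993] [ 3.1399 -0.0021  0.254 ]
```

View pics/s6.png

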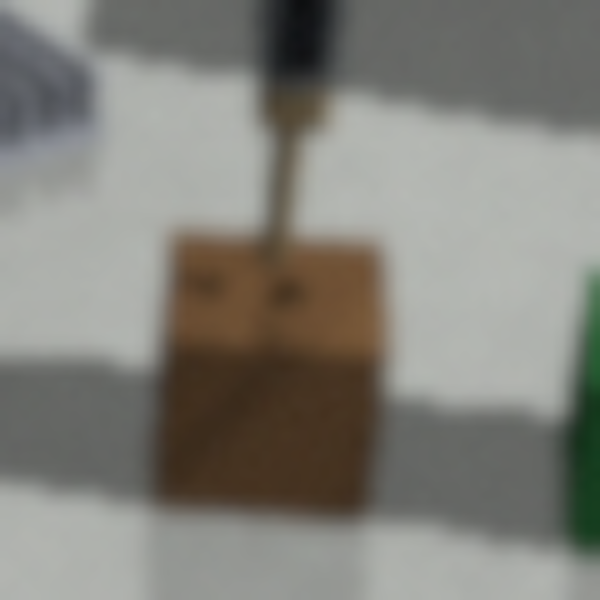

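The rod tip is at s6 (271,263) and the hole at (287,292). Computing the correction.

```bash
python3 - <<'E'
from h import *
g=lambda u,v:(345+u/10-.45,115+v/10-.45)
i=lambda q:((q[0]+.45-345)*10,(q[1]+.45-115)*10)
tip=atz("side",g(271,264),.0654);hole=atz("side",g(287,292),.055);ctr=atz("side",g(277,296),.055)
print(tip,hole,ctr,(hole-tip)/.6)
print([i(proj("side",tip+[0,0,h])[0]) for h in(0,.045)])
print([atz("side",g(*q),.055) for q in((175,235),(385,245),(378,355),(168,350))])
E
```

```text
[ 0.4726 -0.2663  0.0654] [ 0.4683 -0.2709  0.055 ] [ 0.4703 -0.2678  0.055 ] [-0.0072 -0.0076 -0.0173]
[(np.float64(271.0000000000002), np.float64(264.00000000000006)), (np.float64(287.6532706514246), np.float64(117.34317693772923))]
[array([ 0.5054, -0.2884,  0.055 ]), array([ 0.4495, -0.3058,  0.055 ]), array([ 0.4372, -0.2489,  0.055 ]), array([ 0.4901, -0.2296,  0.055 ])]
```

```bash
python3 -m creep '[[[-0.0055,-0.0063,0],[0,0,-0.02],1],[[-0.0055,-0.0063,0],[0,0,-0.02],1],[[-0.0055,-0.0063,0],[0,0,-0.02],1],[[-0.0055,-0.0063,-0.008],[0,0,-0.02],1],[[-0.0055,-0.0063,-0.017],[0,0,-0.02],1],[[-0.0055,-0.0063,-0.023],[0,0,-0.02],1],[[-0.0055,-0.0063,-0.023],[0,0,-0.02],1],[[-0.0055,-0.0063,-0.023],[0,0,-0.02],1]]'
```

```text
time_s: 17.02
ee_pos: [0.4705, -0.2728, 0.1839]
tcp_rot: [3.141, -0.002, 0.243]
force: [2.8, 0.7, -1.8]
width: 0.0193
grasp_force: 59.0
```

The tip is 5 mm into the hole, with only a light +x side force. Easing +x by 1 mm and lowering.

```bash
python3 -m creep '[[[0.002,0,0],[0,0,0],1],[[0.002,0,0],[0,0,0],1],[[0.002,0,-0.01],[0,0,0],1],[[0.002,0,-0.02],[0,0,0],1],[[0.002,0,-0.03],[0,0,0],1],[[0.002,0,-0.04],[0,0,0],1],[[0.002,0,-0.05],[0,0,0],1],[[0.002,0,-0.058],[0,0,0],1],[[0.002,0,-0.063],[0,0,0],1],[[0.002,0,-0.063],[0,0,0],1]]'
```

```text
time_s: 17.85
ee_pos: [0.4709, -0.2728, 0.1453]
tcp_rot: [-3.141, -0.0, 0.243]
force: [4.2, 0.2, -3.3]
width: 0.0193
grasp_force: 59.0
```

```bash
python3 -m creep '[[[0.0025,0,0],[0,0,0],1],[[0.0025,0,-0.002],[0,0,0],1],[[0.0025,0,-0.002],[0,0,0],1],[[0.0025,0,-0.002],[0,0,0],1]]'; python3 -m creep '[[[0,0,0],[0,0,0],0.5],[[0,0,0],[0,0,0],0.5],[[0,0,0],[0,0,0],0],[[0,0,0],[0,0,0],0],[[0,0,0],[0,0,0],0],[[0,0,0],[0,0,0],0],[[0,0,0],[0,0,0],0],[[0,0,0],[0,0,0],0],[[0,0,0.05],[0,0,0],0],[[0,0,0.11],[0,0,0],0],[[0,0,0.17],[0,0,0],0],[[-0.05,-0.1,0.25],[0,0,0],0],[[-0.15,-0.2,0.25],[0,0,0],0],[[-0.2,-0.3,0.25],[0,0,0],0],[[-0.2,-0.35,0.25],[0,0,0],0],[[-0.2,-0.35,0.25],[0,0,0],0],[[-0.2,-0.35,0.25],[0,0,0],0]]'
python3 - <<'E'
from h import *
t=arm.grab_frame("top")[:,:,::-1];s=arm.grab_frame("side")[:,:,::-1]
cv2.imwrite("pics/f.png",np.vstack([np.hstack([cv2.resize(t[105:205,245:345],None,fx=3,fy=3,interpolation=cv2.INTER_CUBIC),cv2.resize(s[110:185,290:415],None,fx=4,fy=4,interpolation=cv2.INTER_CUBIC)]),
 np.hstack([cv2.resize(t[190:265,80:180],None,fx=4,fy=4,interpolation=cv2.INTER_CUBIC),cv2.resize(s[160:235,215:315],None,fx=4,fy=4,interpolation=cv2.INTER_CUBIC)])]))
E
```

```text
time_s: 18.18
ee_pos: [0.4714, -0.2731, 0.1447]
tcp_rot: [-3.141, 0.001, 0.242]
force: [0.7, 0.4, -1.1]
width: 0.0192
grasp_force: 59.1
time_s: 19.6
ee_pos: [0.3519, -0.4825, 0.2954]
tcp_rot: [3.141, -0.0, 0.243]
force: [0.4, -0.9, 0.6]
width: 0.0853
grasp_force: 0.0
```

View pics/f.png

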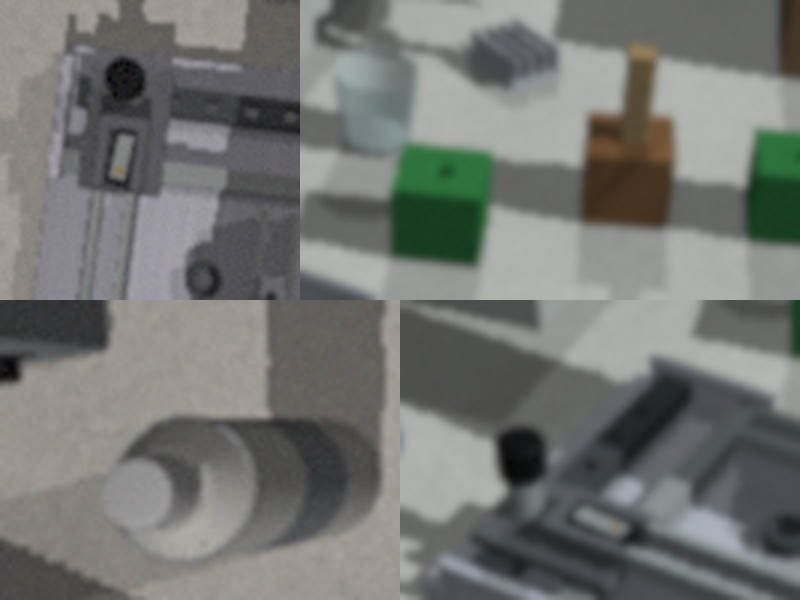

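In f.png the stick is upright in the brown stand at (640,95), the module is in the pocket at (122,157), the knob is down at (522,455), and the can and beaker are standing. I'm handing it in.

```bash
python3 -c "
from cell import arm
print(arm.job_done())"
```

```text
the job is handed in; nothing more can be done
None
```

The job is handed in at about 20 s: carriage locked at the left lane, module pushed home with the stick, stick back upright in its stand, and the can and beaker still standing; no verdict was shown.

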